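# Shut the grooming case and fold its latch home

## Task

The grooming case on the counter has been left open. With the fingertips only, push its lid fully shut, and after that push the latch flap on the lid's front edge down until it lies flat against the front of the case. Push gently, do not lift or carry anything, do not shove the case along the counter, leave the groomer, comb and tumbler where they are, and finish clear of everything.

Things in the scene. Friction and masses are not known exactly. Their poses are not given: they have to be found in the camera images.
- case: Hinged grey plastic case standing loose on the counter, about 1 kg; stays put under pushes of 4 N. Origin: centre of its underside; x to its back (hinge side), y along its width, z up; its front (-x) faces roughly to the robot. Shell 124 mm deep (x), 190 wide (y), 44 high; 57 high when shut. Lid hinge axis: along y at x = +62, z = 44 mm.
- lid (a joint): Lid angle, rad: 0 = fully shut, grows as it swings up and back; starts at 0.8 to 1.35. A shallow tray 124 mm deep, 190 wide; its flat outer face lies 13 mm above the hinge axis when shut. A stiff hinge (0.14 N m friction, 2 N or less at the front edge) holds it where it is left.
- lid_edge (a point): Middle of the lid's free front edge, on its outer (upper) face, 124 mm from the hinge axis; it turns with the lid, and its x and z axes are the case's own when the lid is shut.
- latch (a joint): Latch flap hinge angle in rad: 0 = folded down flat against the case front, grows as it swings out and up; about 1.57 = sticking straight on from the lid as a forward tongue. Starts at 1.1 to 1.5. A stiff hinge holds it where it is left (about 1 N at its end moves it).
- latch_end (a point): Middle of the flap's free end, outer face. The flap is a black plastic plate 50 mm wide (along case y, centred), 28 long, 4 thick, hinged along y on the lid's front edge: with the lid shut its axis is at case x = -63, z = 50 mm, so folded home it covers z = 22 to 50 mm, outer face at x = -67 mm.
- groomer: Matte grey body groomer standing upright, 36 by 44 mm foot, 148 mm tall, loose. Origin: centre of its foot. Leave alone.
- comb: Steel mustache comb lying flat, 120 by 26 by 5 mm, loose. Origin: centre of its underside. Leave alone.
- tumbler: Glass tumbler standing upright, rim radius 36 mm, 100 mm tall, loose. Origin: centre of its underside. Leave alone.

How it is judged:
On the way, in this order (a step that is already met when the one before it is completed fails the run):
1. the lid is fully shut while the latch flap still stands open (value of joint lid below 0.04 rad and value of joint latch above 0.6 rad), for 0.2 s.
2. the latch flap is folded flat against the case front, lid shut (value of joint lid below 0.04 rad and value of joint latch below 0.15 rad), for 0.2 s.
At the end, for the whole second after the job is handed in: Lid within 0.04 rad of shut, latch flap within 0.15 rad of flat against the case front, case flat on the counter at rest and within 30 mm of where it stood; groomer, comb and tumbler upright or flat as they were and within 20 mm of where they stood (all of step 2 and height (world z) of case below 0.004 m and angle between case's own z axis and vertical below 0.04 rad and distance of case from where it was at the start of the episode below 0.03 m and linear speed of case below 0.02 m/s and distance of each of groomer, comb, tumbler from where it was at the start of the episode below 0.02 m and angle between each of groomer, comb, tumbler's own z axis and vertical below 0.1 rad); the robot touches nothing.
It fails at once if the case is lifted or tipped (height (world z) of case above 0.008 m or angle between case's own z axis and vertical above 0.1 rad).
It fails at once if the case is shoved more than 30 mm (distance of case from where it was at the start of the episode above 0.03 m).
It fails at once if the case, lid or flap is pressed or pinched with more than 45 N (contact force between the fingers and case above 45 N).
It fails at once if the groomer, comb or tumbler is moved more than 20 mm, lifted or tipped (distance of any of groomer, comb, tumbler from where it was at the start of the episode above 0.02 m or angle between any of groomer, comb, tumbler's own z axis and vertical above 0.3 rad).
It also fails if it takes over 48 s, if anything falls off the work surface, if the arm or the gripper's body presses on something with over 40 N, if the wrist force passes 120 N, or if a joint passes its speed limit or range.

## Robot

A 7-joint arm with a two-finger parallel gripper is mounted at the origin on the work surface. World frame = base frame: x ahead of the robot, y to its left, z up, the work surface at z = 0. Lengths are in m, angles in rad, forces in N, time in s.
With the tool pointing down it reaches from about 0.35 to 0.9 m from the base axis. Payload 8.1 kg.
Tool frame: the origin (TCP) lies on the centre line of the jaws, within the pads' length; the fingertips stand 22 mm ahead of it and the grasp point (between the pads) lies 3 mm ahead of it; z points along the fingers, y is the line along which they close (so a half turn about z gives the same grasp; the last joint's range is limited). The gripper opens to 85 mm and grips with 20 to 120 N. Pads are 22 mm wide; open, the fingers measure 114 mm over their backs; the gripper's body (76 mm by 85 mm) begins 54 mm behind the grasp point. The pads swing forward as they close: fully open they stand 13 mm farther back than shut.
Start: joints at [1.009, 0.434, 0.025, 1.573, -0.012, 1.134, -0.075], TCP at [0.277, -0.56, 0.253] pointing down, gripper open.
Joint ranges: [-2.62, 2.62], [-0.44, 2.09], [-1.27, 1.32], [0.08, 2.57], [-1.32, 4.46], [0.12, 2], [-2.74, 2.74]. Speed limits (rad/s): [2.22, 2.22, 3.01, 3.01, 3.14, 3.14, 3.14].

## Interface

Orientations are given as a 3x3 rotation matrix whose columns are the frame's x, y, z axes.
In Python, from station import ctrl gives the robot as it stands.
- The arm moves only by the tool send_rows, never from a script. Its argument "motion" is a list of rows, each a list of 3 entries, a list of its own where there are three numbers: the shift along the tool's x, y, z scaled (see below), then the turn, a rotation vector about the tool's x, y, z scaled (see below), then the finger opening in mm, from 0 to 85.4. A call has 1 to 10 rows; each row is the pose to reach, as a shift and turn from the pose commanded when the call began, along the tool's axes at that moment, turning the shorter way round; what a row does not reach only later rows make up. The controller multiplies each number of a shift by 0.1 m and each number of a turn by 180 degrees. A row lasts 1/12 s, in which the tool goes at most 41.7 mm and 7.16 degrees, less where a joint would pass 70% of its speed; a pose out of reach is approached as far as the arm can. A call with a number of a shift or a turn outside -1 to 1 is refused whole. A call with a gripper value outside its range is refused whole. The fingers move at their own pace and stop on an object; "squeeze" is the grip in N (left out, the last holds). Time passes only in rows, so rows that repeat a pose let the fingers close. It gives the time, the measured TCP pose, the force, the opening and the grip force at its end, in the units of the state.
- ctrl.state(): the state, without advancing time (a new reading comes with each control period).
- ctrl.read_camera(name): name is "scene" or "top"; returns a dict with "img" (400x640x3 uint8, red, green, blue), "camera_matrix" (3x3 intrinsics, pixels), "rvec" (rotation vector, rad) and "tvec" (3), from world to camera coordinates, as OpenCV has them. Camera axes: x right, y down, z forward; pixel columns grow to the right and rows downward; lengths in m; the calibration is good to about 2 mm. A picture is of the moment at which its call begins. There is no depth.
- ctrl.finish_job(): hands the job in; it is judged then, once.
The state is a dict: "time_s": time; "joint_positions": joint angles; "qvel": joint speeds; "joint_efforts": joint torques, N m; "tcp_pos": TCP position; "ee_rot": TCP orientation; "contact_force": force on the tool from outside, world axes, zero at the start; "wrist_torque": the same for the moment, N m; "opening": opening from 0.0 (shut) to 1.0 (fully open); "finger_force": force on a finger pad.
Only numpy, scipy, OpenCV 4.12 (cv2) and the standard library are available. Lean on these libraries where they do the work, as an engineer would, in place of code of your own. Each camera call takes 0.05 s, during which the arm holds its last target. There are 200 camera calls.

## Working session

There is one attempt and no reset: what is moved stays moved. The work goes in short steps, Python scripts to look and compute and a tool call to move; the robot and the scene stay as the last step left them, time stands still between calls to the robot, and variables do not carry over. Pictures are saved under pics/ and viewed, at most 10 in all, crops included, and the job is handed in when it is done.

Besides the shell and the picture viewer there is one more tool, called after ">>>" in YAML: its name, and indented under it one key for each argument. send_rows: Moves the arm, as the interface text tells. Its arguments: {"type":"object","properties":{"motion":{"type":"array"},"squeeze":{"type":"number"}},"required":["motion"]}

```bash
ls; mkdir -p pics
python3 - <<'E'
from station import ctrl
import cv2,numpy as np
s=ctrl.state();print(s['time_s'],s['tcp_pos'],np.round(s['ee_rot'],3),s['opening'],s['contact_force'])
for n in('scene','top'):
    c=ctrl.read_camera(n);cv2.imwrite(f'pics/{n}0.png',c['img'][:,:,::-1])
    R=cv2.Rodrigues(np.array(c['rvec']))[0];print(n,np.round(c['camera_matrix'],1).tolist(),(-R.T@np.array(c['tvec'])).round(3),R[2].round(3))
E
```

```text
pics
0.0 [ 0.27657148 -0.55996088  0.25254338] [[ 0.897  0.443 -0.001]
 [ 0.443 -0.897  0.001]
 [-0.    -0.002 -1.   ]] 0.9970077211522267 [-0.81100724 -0.15232175 -0.10429904]
scene [[385.2, 0.0, 316.9], [0.0, 385.2, 203.1], [0.0, 0.0, 1.0]] [0.894 0.652 0.768] [-0.379 -0.624 -0.684]
top [[507.3, 0.0, 325.9], [0.0, 507.3, 200.2], [0.0, 0.0, 1.0]] [ 2.540e-01 -1.000e-03  1.446e+00] [ 0.181  0.003 -0.984]
```

View pics/scene0.png

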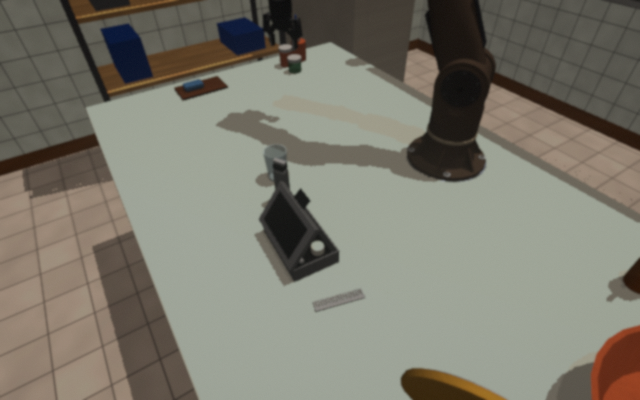

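View pics/top0.png

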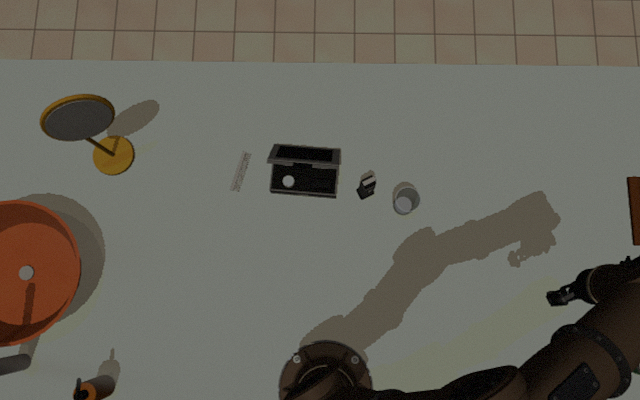

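Run:
```python
import cv2,numpy as np
a=cv2.imread('pics/top0.png')[135:215,225:425];b=cv2.imread('pics/scene0.png')[140:315,230:380]
f=lambda i,k:np.clip(255*(cv2.resize(i,None,fx=k,fy=k,interpolation=cv2.INTER_CUBIC)/255.)**.6*1.1,0,255).astype('uint8')
cv2.imwrite('pics/c1.png',f(a,4));cv2.imwrite('pics/c2.png',f(b,3.4))
```

```text
(no output)
```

View pics/c1.png

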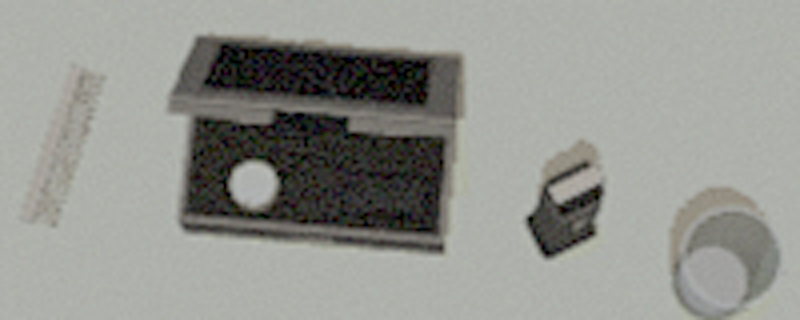

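View pics/c2.png

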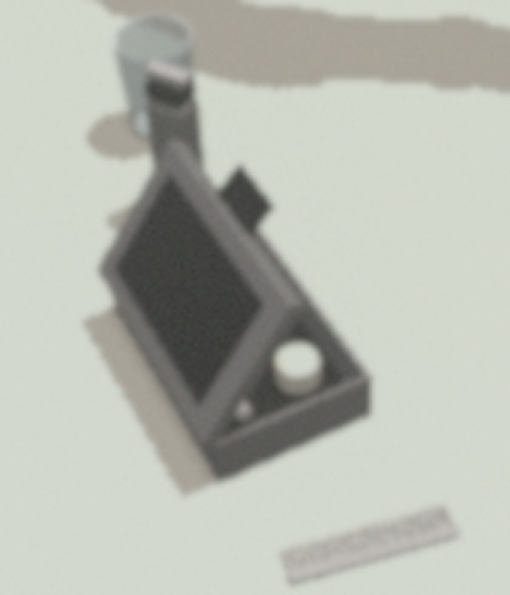

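```bash
cat > h.py <<'E'
from station import ctrl
import cv2,numpy as np
C={}
def cam(n):
    if n not in C: C[n]=ctrl.read_camera(n)
    c=C[n];return np.array(c['camera_matrix']),cv2.Rodrigues(np.array(c['rvec']))[0],np.array(c['tvec']).ravel()
def ray(n,uv):
    K,R,t=cam(n);d=R.T@np.linalg.solve(K,[*uv,1]);return -R.T@t,d/np.linalg.norm(d)
def onz(n,uv,z):
    o,d=ray(n,uv);return o+d*(z-o[2])/d[2]
def tri(a,b):
    o,d=ray('top',a);p,e=ray('scene',b)
    s=np.linalg.lstsq(np.c_[d,-e],p-o,rcond=None)[0];q,r=o+s[0]*d,p+s[1]*e
    return (q+r)/2,np.linalg.norm(q-r)
def proj(n,P):
    K,R,t=cam(n);return cv2.projectPoints(np.atleast_2d(np.array(P,float)),R,t,K,None)[0][:,0]
T=lambda x,y:((x+.5)/4-.5+225,(y+.5)/4-.5+135)
S=lambda x,y:((x+.5)/3.4-.5+230,(y+.5)/3.4-.5+140)
E
python3 - <<'E'
from h import *
np.set_printoptions(precision=4,suppress=True)
print('front bottom L,R',onz('top',T(183,230),0),onz('top',T(443,251),0))
print('front rim L,R',onz('top',T(187,214),.044),onz('top',T(447,237),.044))
print('scene: FL bot, BL bot',onz('scene',S(368,412),0),onz('scene',S(220,478),0))
print('scene: FL top, BL top',onz('scene',S(370,380),.044),onz('scene',S(210,441),.044))
print('tri FLbot',tri(T(183,230),S(368,412)),'FLtop',tri(T(187,214),S(370,380)))
for n,a,b in [('lid front L up',(170,98),(298,305)),('lidfrontL',(170,110),(298,305)),('lid front R',(463,118),(175,145)),('lid back R',(462,52),(103,270)),('lid back L',(197,37),(205,435)),
  ('flap endR',(277,133),(240,167)),('flapendL',(347,135),(270,208)),('flap end1',(277,133),(270,208)),('flap end2',(347,135),(240,167))]: print(n,*tri(T(*a),S(*b)))
print('comb',onz('top',T(60,146),.003));
print('groomer',onz('top',T(578,178),.148),onz('top',T(548,256),0),'tumbler',onz('top',T(712,280),0),onz('top',T(733,250),.1))
E
```

```text
front bottom L,R [0.5413 0.1651 0.    ] [ 0.5282 -0.024   0.    ]
front rim L,R [0.5441 0.1576 0.044 ] [ 0.5299 -0.026   0.044 ]
scene: FL bot, BL bot [0.5388 0.1592 0.    ] [0.6597 0.1501 0.    ]
scene: FL top, BL top [0.5417 0.1645 0.044 ] [0.6636 0.1487 0.044 ]
tri FLbot (array([0.5409, 0.1637, 0.006 ]), np.float64(0.0020255175136669732)) FLtop (array([0.5424, 0.16  , 0.0407]), np.float64(0.00641021014859747))
lid front L up [0.5985 0.1599 0.152 ] 0.0027700972628403398
lidfrontL [0.594  0.1583 0.1472] 0.0033445534480361053
lid front R [ 0.5868 -0.032   0.1468] 0.006917106465324519
lid back R [ 0.6584 -0.0331  0.0546] 0.0079026483293749
lid back L [0.669  0.153  0.0593] 0.00040482251005870355
flap endR [0.5756 0.0782 0.1965] 0.02371505551926203
flapendL [0.5677 0.051  0.1402] 0.027783124805179117
flap end1 [0.5729 0.0871 0.1672] 0.0003057840680644021
flap end2 [0.5706 0.0421 0.1704] 0.001990764314811263
comb [0.6022 0.2567 0.003 ]
groomer [ 0.5499 -0.1096  0.148 ] [ 0.5254 -0.1001  0.    ] tumbler [ 0.5093 -0.2187  0.    ] [ 0.5124 -0.2181  0.1   ]
```

>>> send_rows:
  motion:
    - [[0.9,-0.66,0],[0,0,0.169],0]
    - [[0.9,-0.66,0],[0,0,0.169],0]
    - [[0.9,-0.66,0],[0,0,0.169],0]
    - [[0.9,-0.66,0],[0,0,0.169],0]
    - [[0.9,-0.66,0],[0,0,0.169],0]
  squeeze: 20

```text
time_s: 0.62
tcp_pos: [0.3299, -0.4591, 0.2534]
ee_rot: [[0.997, -0.076, 0.001], [-0.076, -0.997, 0.001], [0.0, -0.001, -1.0]]
contact_force: [-0.9, -0.8, 0.4]
opening: 0.299
finger_force: 0.0
```

```bash
cat >> h.py <<'E'
CX=np.array([.9974,-.072,0]);CY=np.array([.072,.9974,0]);C0=np.array([.596,.0645,0])
def st(x=None,y=None,z=None):
    "print tcp in case mm, tip z; shift units to local target (x,y,tipz mm)"
    s=ctrl.state();p=np.array(s['tcp_pos']);R=np.array(s['ee_rot']);d=p-C0
    l=np.array([d@CX,d@CY,p[2]-.022])*1e3
    print('t',round(s['time_s'],2),'local tip',l.round(1),'F',np.round(s['contact_force'],2),'open',round(s['opening'],3),'rotz',R[:,0].round(3),'tilt',R[:,2].round(3))
    if x is not None:
        w=C0+CX*x/1e3+CY*y/1e3;w[2]=z/1e3+.022;print('units',(R.T@(w-p)*10).round(2))
E
python3 -c "from h import *;st(25,45,190)"
```

```text
t 0.62 local tip [-227.7 -541.4  231.4] F [-0.9  -0.84  0.38] open 0.299 rotz [ 0.997 -0.076  0.   ] tilt [ 0.001  0.001 -1.   ]
units [ 2.51 -5.87  0.42]
```

>>> send_rows:
  motion:
    - [[0.42,-0.97,0],[0,0,0],0]
    - [[0.42,-0.97,0],[0,0,0],0]
    - [[0.42,-0.97,0],[0,0,0],0]

```text
time_s: 0.87
tcp_pos: [0.3792, -0.3635, 0.2531]
ee_rot: [[0.998, -0.069, 0.001], [-0.069, -0.998, 0.002], [0.001, -0.002, -1.0]]
contact_force: [0.4, 0.1, -0.3]
opening: 0.001
finger_force: 0.0
```

>>> send_rows:
  motion:
    - [[0.42,-0.97,0],[0,0,0],0]
    - [[0.42,-0.97,0],[0,0,0],0]
    - [[0.42,-0.97,0],[0,0,0],0]

```text
time_s: 1.12
tcp_pos: [0.4281, -0.2692, 0.2533]
ee_rot: [[0.998, -0.068, 0.001], [-0.068, -0.998, 0.002], [0.001, -0.002, -1.0]]
contact_force: [-0.3, -0.2, -1.0]
opening: 0.004
finger_force: 0.0
```

>>> send_rows:
  motion:
    - [[0.42,-0.97,0],[0,0,0],0]
    - [[0.42,-0.97,0],[0,0,0],0]
    - [[0.42,-0.97,0],[0,0,0],0]

```text
time_s: 1.37
tcp_pos: [0.4768, -0.1753, 0.2534]
ee_rot: [[0.998, -0.068, 0.001], [-0.068, -0.998, 0.002], [0.001, -0.002, -1.0]]
contact_force: [0.3, 0.2, 0.3]
opening: 0.001
finger_force: 0.0
```

>>> send_rows:
  motion:
    - [[0.42,-0.97,0],[0,0,0],0]
    - [[0.42,-0.97,0],[0,0,0],0]
    - [[0.42,-0.97,0],[0,0,0],0]

```text
time_s: 1.62
tcp_pos: [0.5254, -0.0813, 0.2534]
ee_rot: [[0.998, -0.068, 0.001], [-0.068, -0.998, 0.002], [0.001, -0.002, -1.0]]
contact_force: [0.8, -0.5, 0.4]
opening: 0.0
finger_force: 0.0
```

>>> send_rows:
  motion:
    - [[0.42,-0.97,0],[0,0,0],0]
    - [[0.42,-0.97,0],[0,0,0],0]
    - [[0.42,-0.97,0],[0,0,0],0]
    - [[0.42,-0.97,0],[0,0,0],0]

```text
time_s: 1.95
tcp_pos: [0.5742, 0.0141, 0.253]
ee_rot: [[0.998, -0.064, 0.001], [-0.064, -0.998, 0.003], [0.0, -0.003, -1.0]]
contact_force: [-0.4, -0.1, -0.4]
opening: -0.001
finger_force: 0.0
```

```bash
python3 -c "from h import *;st(25,45,190)"
```

```text
t 1.95 local tip [-18.1 -51.9 231. ] F [-0.39 -0.13 -0.41] open -0.001 rotz [ 0.998 -0.064  0.   ] tilt [ 0.001  0.003 -1.   ]
units [ 0.44 -0.96  0.41]
```

>>> send_rows:
  motion:
    - [[0.44,-0.96,0],[0,0,0],0]
    - [[0.44,-0.96,0],[0,0,0],0]
    - [[0.44,-0.96,0],[0,0,0],0]
    - [[0.44,-0.96,0.41],[0,0,0],0]
    - [[0.44,-0.96,0.41],[0,0,0],0]
    - [[0.44,-0.96,0.41],[0,0,0],0]

```text
time_s: 2.45
tcp_pos: [0.6221, 0.0988, 0.2106]
ee_rot: [[0.997, -0.072, -0.005], [-0.072, -0.997, -0.002], [-0.005, 0.002, -1.0]]
contact_force: [-0.4, -0.2, 0.9]
opening: -0.004
finger_force: 0.0
```

Run:
```python
from h import *
st(25,45,150)
a=ctrl.read_camera('scene')['img'][100:300,200:400,::-1];b=ctrl.read_camera('top')['img'][95:215,225:425,::-1]
f=lambda i,k:np.clip(255*(cv2.resize(i,None,fx=k,fy=k,interpolation=cv2.INTER_CUBIC)/255.)**.6*1.1,0,255).astype('uint8')
o=np.zeros((600,800,3),'uint8');o[:400,:400]=f(a,2);o[:240,400:]=f(b,2);cv2.imwrite('pics/p1.png',o)
```

```text
t 2.45 local tip [ 23.5  36.1 188.6] F [-0.44 -0.19  0.95] open -0.004 rotz [ 0.997 -0.072 -0.005] tilt [-0.005 -0.002 -1.   ]
units [ 0.02 -0.09  0.39]
```

View pics/p1.png

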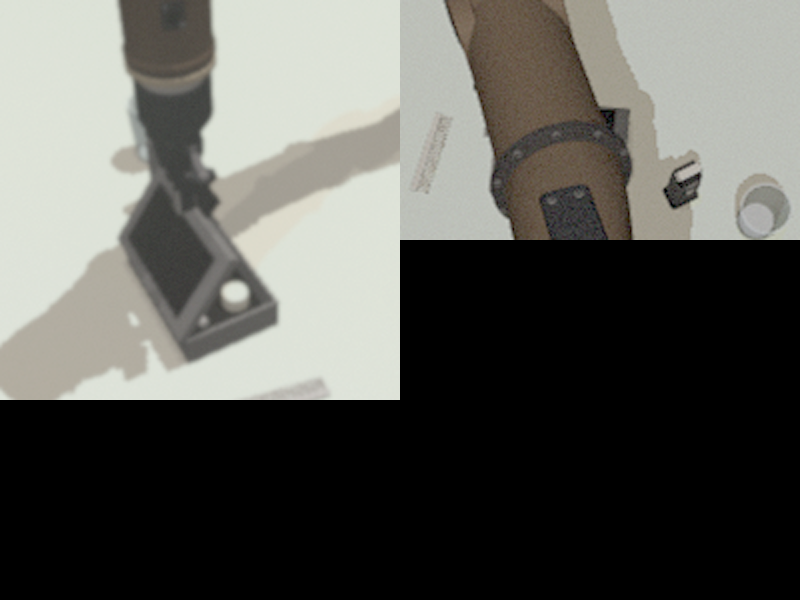

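>>> send_rows:
  motion:
    - [[0.04,-0.08,0.2],[0,0,0],0]
    - [[0.04,-0.08,0.35],[0,0,0],0]
    - [[0.04,-0.08,0.45],[0,0,0],0]
    - [[0.04,-0.08,0.5],[0,0,0],0]
    - [[0.04,-0.08,0.5],[0,0,0],0]

```text
time_s: 2.97
tcp_pos: [0.628, 0.1066, 0.1623]
ee_rot: [[0.997, -0.073, -0.0], [-0.073, -0.997, -0.0], [-0.0, 0.001, -1.0]]
contact_force: [0.8, 0.5, 0.3]
opening: -0.002
finger_force: 0.0
```

```bash
python3 -c "from h import *;st(20,50,132)"
```

```text
t 2.97 local tip [ 28.9  44.3 140.3] F [0.84 0.46 0.31] open -0.002 rotz [ 0.997 -0.073 -0.   ] tilt [-0. -0. -1.]
units [-0.09 -0.06  0.08]
```

>>> send_rows:
  motion:
    - [[-0.05,0,0.04],[0,0,0],0]
    - [[-0.09,0,0.08],[0,0,0],0]
    - [[-0.14,0,0.11],[0,0,0],0]
    - [[-0.18,0,0.14],[0,0,0],0]
    - [[-0.22,0,0.17],[0,0,0],0]
    - [[-0.26,0,0.2],[0,0,0],0]
    - [[-0.3,0,0.24],[0,0,0],0]
    - [[-0.33,0,0.28],[0,0,0],0]
    - [[-0.36,0,0.32],[0,0,0],0]
    - [[-0.39,0,0.36],[0,0,0],0]

```text
time_s: 3.8
tcp_pos: [0.5888, 0.1104, 0.1258]
ee_rot: [[0.997, -0.072, -0.0], [-0.072, -0.997, 0.0], [-0.0, 0.0, -1.0]]
contact_force: [-0.0, 0.1, 1.7]
opening: -0.001
finger_force: 0.5
```

Run:
```python
from h import *
st(-29,45,57)
a=ctrl.read_camera('scene')['img'][140:300,220:370,::-1]
f=lambda i,k:np.clip(255*(cv2.resize(i,None,fx=k,fy=k,interpolation=cv2.INTER_CUBIC)/255.)**.6*1.1,0,255).astype('uint8')
cv2.imwrite('pics/p2.png',f(a,3))
```

```text
t 3.8 local tip [-10.5  45.3 103.8] F [-0.03  0.1   1.72] open -0.001 rotz [ 0.997 -0.072 -0.   ] tilt [-0.  0. -1.]
units [-0.18  0.    0.47]
```

View pics/p2.png

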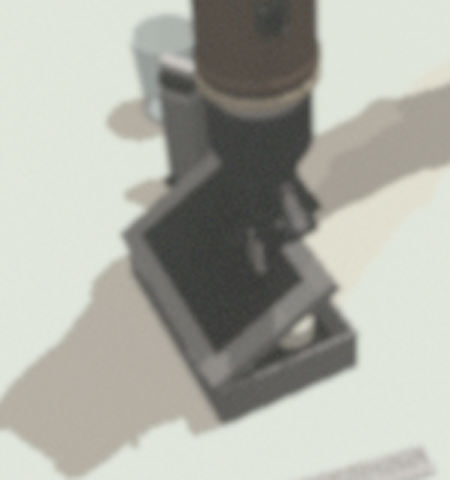

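>>> send_rows:
  motion:
    - [[-0.03,0,0.045],[0,0,0],0]
    - [[-0.05,0,0.09],[0,0,0],0]
    - [[-0.08,0,0.13],[0,0,0],0]
    - [[-0.1,0,0.18],[0,0,0],0]
    - [[-0.12,0,0.22],[0,0,0],0]
    - [[-0.14,0,0.27],[0,0,0],0]
    - [[-0.15,0,0.32],[0,0,0],0]
    - [[-0.17,0,0.37],[0,0,0],0]
    - [[-0.18,0,0.4],[0,0,0],0]
    - [[-0.18,0,0.4],[0,0,0],0]

```text
time_s: 4.68
tcp_pos: [0.5705, 0.1115, 0.0854]
ee_rot: [[0.997, -0.072, -0.001], [-0.072, -0.997, -0.0], [-0.001, 0.0, -1.0]]
contact_force: [0.0, 0.1, -0.3]
opening: -0.003
finger_force: 0.0
```

>>> send_rows:
  motion:
    - [[0,0,0.02],[0,0,0],0]
    - [[0,0,0.04],[0,0,0],0]
    - [[0,0,0.04],[0,0,0],0]

```text
time_s: 4.93
tcp_pos: [0.5712, 0.1116, 0.0821]
ee_rot: [[0.997, -0.072, -0.0], [-0.072, -0.997, -0.0], [-0.0, 0.0, -1.0]]
contact_force: [0.3, 1.1, -0.0]
opening: -0.004
finger_force: 0.0
```

```bash
python3 -c "from h import *;st(-29,45,57)"
```

```text
t 4.93 local tip [-28.1  45.2  60.1] F [ 0.31  1.06 -0.03] open -0.004 rotz [ 0.997 -0.072 -0.   ] tilt [-0. -0. -1.]
units [-0.01  0.    0.03]
```

>>> send_rows:
  motion:
    - [[0,0,0.015],[0,0,0],0]
    - [[0,0,0.03],[0,0,0],0]
    - [[0,0,0.03],[0,0,0],0]

```text
time_s: 5.18
tcp_pos: [0.5713, 0.1116, 0.0792]
ee_rot: [[0.997, -0.072, 0.0], [-0.072, -0.997, -0.0], [0.0, -0.0, -1.0]]
contact_force: [-0.4, 0.1, 0.4]
opening: 0.001
finger_force: 0.0
```

>>> send_rows:
  motion:
    - [[0,0,0.01],[0,0,0],0]
    - [[0,0,0.01],[0,0,0],0]

```text
time_s: 5.35
tcp_pos: [0.5714, 0.1116, 0.0791]
ee_rot: [[0.997, -0.072, 0.0], [-0.072, -0.997, -0.0], [0.0, -0.0, -1.0]]
contact_force: [-2.8, -0.5, 8.0]
opening: -0.0
finger_force: 4.1
```

>>> send_rows:
  motion:
    - [[0,0,0.01],[0,0,0],0]
    - [[0,0,0.01],[0,0,0],0]

```text
time_s: 5.52
tcp_pos: [0.5714, 0.1117, 0.0789]
ee_rot: [[0.997, -0.072, 0.001], [-0.072, -0.997, -0.0], [0.001, -0.0, -1.0]]
contact_force: [-5.6, -1.2, 18.5]
opening: -0.001
finger_force: 9.0
```

>>> send_rows:
  motion:
    - [[0,0,-0.03],[0,0,0],0]
    - [[0,0,-0.3],[0,0,0],0]
    - [[0,0,-0.6],[0,0,0],0]
    - [[-0.7,0.45,-0.6],[0,0,0],0]
    - [[-0.7,0.45,-0.6],[0,0,0],0]
    - [[-0.7,0.45,-0.6],[0,0,0],0]
    - [[-0.7,0.45,-0.6],[0,0,0],0]

```text
time_s: 6.1
tcp_pos: [0.4958, 0.0701, 0.1372]
ee_rot: [[0.997, -0.074, -0.002], [-0.074, -0.997, -0.001], [-0.002, 0.001, -1.0]]
contact_force: [2.2, -0.1, 0.3]
opening: 0.001
finger_force: 0.0
```

Run:
```python
from h import *
st(-96,0,70)
a=ctrl.read_camera('scene')['img'][160:280,240:360,::-1]
f=lambda i,k:np.clip(255*(cv2.resize(i,None,fx=k,fy=k,interpolation=cv2.INTER_CUBIC)/255.)**.6*1.1,0,255).astype('uint8')
cv2.imwrite('pics/p3.png',f(a,5))
for P in [(-63,y,50) for y in(-25,25)]+[(-89,y,52) for y in(-25,25)]+[(-62,95,57),(-62,-95,57),(62,95,57)]:
    print(P,((proj('scene',C0+CX*P[0]/1e3+CY*P[1]/1e3+[0,0,P[2]/1e3])[0]-[240,160])*5).round())
```

```text
t 6.1 local tip [-100.4   -1.6  115.2] F [ 2.15 -0.05  0.34] open 0.001 rotz [ 0.997 -0.074 -0.002] tilt [-0.002 -0.001 -1.   ]
units [ 0.04 -0.02  0.45]
(-63, -25, 50) [377. 292.]
(-63, 25, 50) [424. 353.]
(-89, -25, 52) [421. 272.]
(-89, 25, 52) [469. 332.]
(-62, 95, 57) [493. 438.]
(-62, -95, 57) [315. 204.]
(62, 95, 57) [260. 539.]
```

View pics/p3.png

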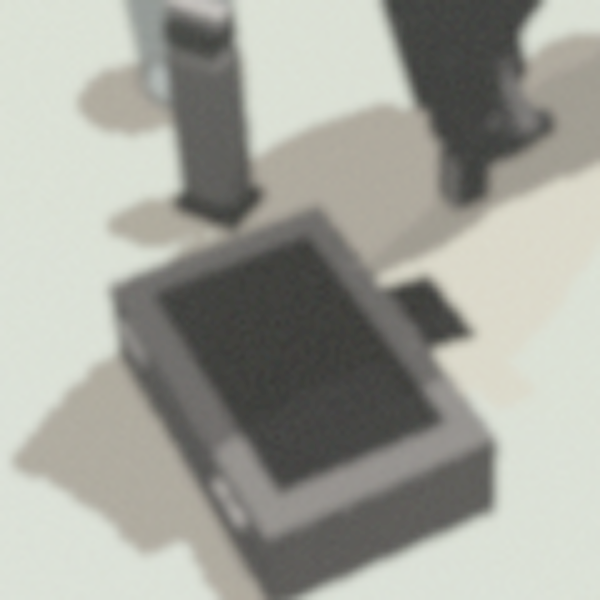

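>>> send_rows:
  motion:
    - [[0.03,0,0.2],[0,0,0],0]
    - [[0.03,0,0.4],[0,0,0],0]
    - [[0.03,0,0.55],[0,0,0],0]
    - [[0.03,0,0.55],[0,0,0],0]
    - [[0.03,0,0.55],[0,0,0],0]

```text
time_s: 6.62
tcp_pos: [0.5017, 0.0722, 0.0818]
ee_rot: [[0.997, -0.071, -0.001], [-0.071, -0.997, 0.0], [-0.001, 0.0, -1.0]]
contact_force: [-0.8, 0.4, 0.0]
opening: 0.005
finger_force: 0.0
```

```bash
python3 -c "from h import *;st(-94,0,48)"
```

```text
t 6.62 local tip [-94.6   0.9  59.8] F [-0.78  0.4   0.01] open 0.005 rotz [ 0.997 -0.071 -0.001] tilt [-0.001  0.    -1.   ]
units [0.01 0.01 0.12]
```

Relative to (-94.6, 59.8), follow the arc down to φ≈0.6.

>>> send_rows:
  motion:
    - [[0,0,0.05],[0,0,0],0]
    - [[0,0,0.09],[0,0,0],0]
    - [[0,0,0.13],[0,0,0],0]
    - [[0.01,0,0.15],[0,0,0],0]
    - [[0.015,0,0.17],[0,0,0],0]
    - [[0.02,0,0.19],[0,0,0],0]
    - [[0.03,0,0.21],[0,0,0],0]
    - [[0.045,0,0.225],[0,0,0],0]
    - [[0.06,0,0.24],[0,0,0],0]
    - [[0.06,0,0.24],[0,0,0],0]

```text
time_s: 7.45
tcp_pos: [0.5069, 0.0711, 0.0579]
ee_rot: [[0.997, -0.072, -0.001], [-0.072, -0.997, -0.0], [-0.001, 0.0, -1.0]]
contact_force: [-1.0, 0.1, 1.1]
opening: 0.0
finger_force: 0.2
```

>>> send_rows:
  motion:
    - [[0.02,0,0.01],[0,0,0],0]
    - [[0.035,0,0.025],[0,0,0],0]
    - [[0.05,0,0.035],[0,0,0],0]
    - [[0.07,0,0.04],[0,0,0],0]
    - [[0.07,0,0.04],[0,0,0],0]

```text
time_s: 7.87
tcp_pos: [0.5143, 0.0704, 0.0541]
ee_rot: [[0.997, -0.072, -0.0], [-0.072, -0.997, -0.0], [-0.0, 0.0, -1.0]]
contact_force: [-0.8, 0.3, -1.5]
opening: -0.001
finger_force: 0.6
```

```bash
python3 -c "from h import *;st(-78,0,30)"
```

```text
t 7.87 local tip [-81.9   0.   32.1] F [-0.75  0.31 -1.5 ] open -0.001 rotz [ 0.997 -0.072 -0.   ] tilt [-0. -0. -1.]
units [0.04 0.   0.02]
```

>>> send_rows:
  motion:
    - [[0.015,0,0.01],[0,0,0],0]
    - [[0.03,0,0.02],[0,0,0],0]
    - [[0.03,0,0.02],[0,0,0],0]

```text
time_s: 8.12
tcp_pos: [0.5169, 0.0703, 0.0522]
ee_rot: [[0.997, -0.072, -0.001], [-0.072, -0.997, -0.0], [-0.001, 0.0, -1.0]]
contact_force: [-3.5, -0.1, 1.2]
opening: 0.001
finger_force: 1.5
```

>>> send_rows:
  motion:
    - [[0.007,0,0],[0,0,0],0]
    - [[0.007,0,0],[0,0,0],0]
    - [[0.007,0,0],[0,0,0],0]

```text
time_s: 8.37
tcp_pos: [0.517, 0.0703, 0.0521]
ee_rot: [[0.997, -0.072, -0.002], [-0.072, -0.997, -0.0], [-0.002, 0.0, -1.0]]
contact_force: [-5.1, 0.4, 1.9]
opening: 0.002
finger_force: 2.6
```

>>> send_rows:
  motion:
    - [[-0.02,0,0],[0,0,0],0]
    - [[-0.3,0,0],[0,0,0],0]
    - [[-0.7,0,0],[0,0,0],0]
    - [[-0.7,0,-0.4],[0,0,0],0]
    - [[-0.7,0,-0.9],[0,0,0],0]
    - [[-0.7,0,-0.9],[0,0,0],0]
    - [[-0.7,0,-0.9],[0,0,0],0]

```text
time_s: 8.95
tcp_pos: [0.4509, 0.0762, 0.1458]
ee_rot: [[0.997, -0.072, 0.008], [-0.072, -0.997, 0.002], [0.008, -0.003, -1.0]]
contact_force: [0.3, 0.3, -0.2]
opening: 0.001
finger_force: 0.0
```

Run:
```python
from h import *
st()
a=ctrl.read_camera('scene')['img'][160:280,240:360,::-1];b=ctrl.read_camera('top')['img'][135:215,225:425,::-1]
f=lambda i,k:np.clip(255*(cv2.resize(i,None,fx=k,fy=k,interpolation=cv2.INTER_CUBIC)/255.)**.6*1.1,0,255).astype('uint8')
o=np.zeros((600,800,3),'uint8');o[:240,:240]=f(a,2);o[260:580]=f(b,4);cv2.imwrite('pics/p4.png',o)
```

```text
t 8.95 local tip [-145.5    1.2  123.8] F [ 0.34  0.25 -0.17] open 0.001 rotz [ 0.997 -0.072  0.008] tilt [ 0.008  0.002 -1.   ]
```

View pics/p4.png

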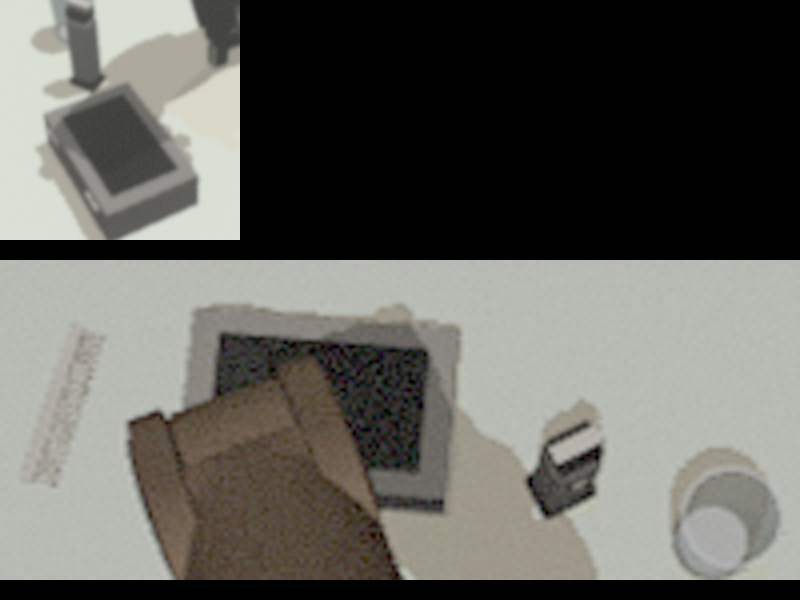

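>>> send_rows:
  motion:
    - [[-0.5,-0.95,-0.8],[0,0,0],0]
    - [[-0.5,-0.95,-0.8],[0,0,0],0]
    - [[-0.5,-0.95,-0.8],[0,0,0],0]
    - [[-0.5,-0.95,-0.8],[0,0,0],0]

```text
time_s: 9.38
tcp_pos: [0.4042, 0.1793, 0.2247]
ee_rot: [[0.998, -0.067, 0.003], [-0.067, -0.998, 0.004], [0.002, -0.004, -1.0]]
contact_force: [0.6, 1.0, 0.5]
opening: -0.001
finger_force: 0.0
```

>>> send_rows:
  motion:
    - [[0,-0.95,0],[0,0,0],0]
    - [[0,-0.95,0],[0,0,0],0]
    - [[0,-0.95,0],[0,0,0],0]
    - [[0,-0.95,0],[0,0,0],0]
    - [[0,-0.95,0],[0,0,0],0]

```text
time_s: 9.8
tcp_pos: [0.4115, 0.2686, 0.2207]
ee_rot: [[0.998, -0.07, -0.002], [-0.07, -0.998, -0.001], [-0.002, 0.001, -1.0]]
contact_force: [-0.2, -0.4, 0.2]
opening: -0.002
finger_force: 0.0
```

Run:
```python
from h import *
st()
b=ctrl.read_camera('top')['img'][150:210,260:360,::-1]
f=lambda i,k:np.clip(255*(cv2.resize(i,None,fx=k,fy=k,interpolation=cv2.INTER_CUBIC)/255.)**.6*1.1,0,255).astype('uint8')
cv2.imwrite('pics/p5.png',f(b,8))
```

```text
t 9.8 local tip [-198.7  190.3  198.7] F [-0.17 -0.37  0.16] open -0.002 rotz [ 0.998 -0.07  -0.002] tilt [-0.002 -0.001 -1.   ]
```

View pics/p5.png

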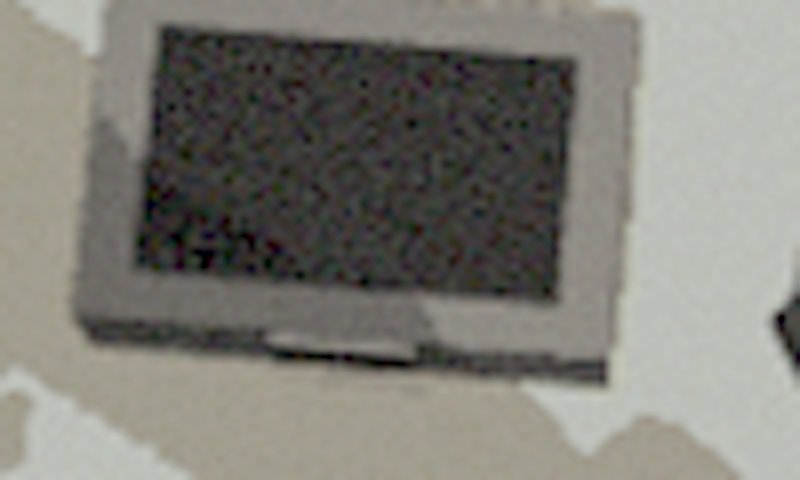

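The picture shows the lid shut. The flap lies against the front, a dark strip at about (270–415, 355) that does not stick out past the case bottom line.

```bash
python3 -c "from station import ctrl;print(ctrl.finish_job())"
```

```text
the job is handed in; nothing more can be done
None
```

The lid is shut and the latch flap lies flat against the case front; the case, groomer, comb and tumbler show no visible shift in the pictures, the arm is clear, and the job was handed in at about 10 s (no verdict came back).

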